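# Lock the counter screen and put the key away

### The job

One of the two small clear screens on the teller's counter has a black T-handled hex key standing in the socket of its foot. Turn that key clockwise (seen from above) nearly a quarter turn, to about its stop, to lock the foot; then draw the key straight up out of the socket and put it shaft-down into the white cup without a handle, so that it stays there. Do not knock over the cup or the mug.

Things in the scene. Friction and masses are not known exactly. Their poses are not given: they have to be found in the camera images.
- key: Loose T-handled hex key, 180 g, upright at the start. Origin: lower tip of its shaft, 12 mm above the counter; own z up. Steel hex shaft 16 mm across flats, 65 mm long, 30 mm of it in the socket. On top a black bar 16 mm wide (own x), 120 mm long (own y), 32 mm tall (own z 65-97 mm). A fixed clear panel 160 mm wide, top 141 mm above the counter, stands 105 mm off, on its own +x side.
- cam (a joint): Hex socket under the key, in a fixed grey foot 42 mm tall: its turn in rad, 0 at the start, growing clockwise seen from above; hard stop at 1.396 (80 degrees); stays where left; friction 0.1 N m. The key has 0.15 rad of play either way, so turn the key itself 1.35 to 1.5 rad. A like screen with an empty socket stands on the other side (left or right).
- cup: White ceramic cup without a handle, loose, 0.4 kg. Origin: centre of its underside. 85 mm tall, rim 72 mm across outside, wall 4 mm, narrower below; open on top. The key's bar is longer than the rim is wide: it lies across the rim with the shaft hanging inside.
- mug: white ceramic mug with a side handle (towards its own +y), loose, 0.4 kg, a bystander. Origin: centre of its underside. 78 mm tall, 80 mm across.

How it is judged:
By the outcome, as a careful person would: the job done as asked, in the order asked, and still so for the second after the job is handed in, with the robot touching nothing.
It also fails if it takes over 51 s, if anything falls off the work surface, if the arm or the gripper's body presses on something with over 40 N, if the wrist force passes 120 N, or if a joint passes its speed limit or range.

### The arm

A 6-joint arm with a two-finger parallel gripper is mounted at the origin on the work surface. World frame = base frame: x ahead of the robot, y to its left, z up, the work surface at z = 0. Lengths are in m, angles in rad, forces in N, time in s.
With the tool pointing down it reaches from about 0.375 to 0.975 m from the base axis. Payload 3.8 kg.
Tool frame: the origin (TCP) lies between the finger pads; the fingertips stand 22 mm ahead of it and the grasp point (between the pads) lies 3 mm ahead of it (bot.finger_overhang is the distance from the TCP to the fingertips, in m); x points along the fingers, y is the direction in which the jaws open and shut, and the axes are right-handed (so a half turn about x gives the same grasp; the last joint's range is limited). The gripper opens to 85 mm and grips with 20 to 120 N. Pads are 22 mm wide; open, the fingers measure 114 mm over their backs; the gripper's body (76 mm by 85 mm) begins 54 mm behind the grasp point. The pads swing forward as they close: fully open they stand 13 mm farther back than shut.
Start: joints at [-1.173, 0.264, 1.604, -0, 1.274, -0.037], TCP at [0.284, -0.612, 0.253] pointing down, gripper open.
Joint ranges: [-2.63, 2.63], [-0.94, 2.18], [0.31, 2.57], [-1.31, 4.45], [0, 2.66], [-2.55, 2.55]. Speed limits (rad/s): [2.57, 2.57, 3.14, 3.14, 3.14, 3.14].

### API

Orientations are given as a rotation vector (axis times angle).
In Python, from workcell import bot gives the robot as it stands. The module is installed in compiled form; this text tells all that it offers.
- The arm moves only by the tool arm_command, never from a script. Its argument "series" is a list that holds one entry, the list of rows, each a list of 7 numbers: the turn, a rotation vector about the tool's x, y, z in rad, then the shift along the tool's x, y, z in cm, then the opening, from 0 (shut) to 1 (fully open). In form: [[[rx, ry, rz, x, y, z, grip], ...]]. A call has 1 to 10 rows; each row shifts and turns the pose as measured when the row begins, along the tool's axes as they then stand; what a row does not reach is not made up. A row lasts 1/10 s, in which the tool goes at most 50 mm and 8.59 degrees, less where a joint would pass 70% of its speed; a pose out of reach is approached as far as the arm can. A call is refused whole if a number of a shift passes 5 or a number of a turn 0.15, either way. A call with a gripper value outside its range is refused whole. The fingers move at their own pace and stop on an object; "newtons" is the grip in N (left out, the last holds). Time passes only in rows, so rows that do not move let the fingers close. It gives the time, the measured TCP pose, the force and the opening at its end, in the units of the state.
- bot.read_state(): the state, without advancing time (a new reading comes with each control period).
- bot.read_camera(name): name is "side" or "top"; returns (picture, depth): 400x640x3 uint8, blue, green, red; 400x640 float32, m along the optical axis (not along the pixel's ray), 0 where there is no reading.
- bot.camera_info(name): a dict with "K" (3x3 intrinsics, pixels), "extrinsics" (4x4, takes a point from camera to world coordinates). Camera axes: x right, y down, z forward; pixel columns grow to the right and rows downward; lengths in m; the calibration is good to about 2 mm. A picture is of the moment at which its call begins. camera_info takes no time and is no camera call.
- bot.finish_job(): hands the job in, once; it reports no verdict.
The state is a dict: "time": time; "q": joint angles; "joint_vel": joint speeds; "joint_torque": joint torques, N m; "tool_pos": TCP position; "tcp_rot": TCP orientation; "wrist_force": force on the tool from outside, world axes, zero at the start; "torque": the same for the moment, N m; "width": opening from 0.0 (shut) to 1.0 (fully open).
Only numpy, scipy, OpenCV 4.12 (cv2) and the standard library are available. Lean on these libraries where they do the work, as an engineer would, in place of code of your own. Each camera call takes 0.05 s, during which the arm holds its last target.

## Working session

There is one attempt and no reset: what is moved stays moved. The work goes in short steps, Python scripts to look and compute and a tool call to move; the robot and the scene stay as the last step left them, time stands still between calls to the robot, and variables do not carry over. Pictures are saved under pics/ and viewed, and the job is handed in when it is done.

Besides the shell and the picture viewer there is one more tool, called by a JSON object that holds its "fn" and its "kwargs". arm_command: Moves the arm, as the interface text tells. Its arguments: {"type":"object","properties":{"series":{"type":"array"},"newtons":{"type":"number"}},"required":["series"]}

```bash
mkdir -p pics; cat > h.py <<'E'
import numpy as np,cv2
from workcell import bot
from scipy.spatial.transform import Rotation as R
def cap(n,tag):
    im,d=bot.read_camera(n); cv2.imwrite(f'pics/{tag}_{n}.png',im); np.savez(f'pics/{tag}_{n}.npz',im=im,d=d); return im,d
def world(n,d):
    c=bot.camera_info(n);K=np.array(c['K']);T=np.array(c['extrinsics'])
    v,u=np.mgrid[:d.shape[0],:d.shape[1]]
    P=np.stack([(u-K[0,2])/K[0,0]*d,(v-K[1,2])/K[1,1]*d,d],-1)
    return P@T[:3,:3].T+T[:3,3]
E
python3 - <<'E'
from h import *
for n in('side','top'):
    cap(n,'a'); c=bot.camera_info(n); print(np.round(c['K'],1),np.round(c['extrinsics'],3))
s=bot.read_state()
for k in s: print(k,np.round(s[k],3))
print(np.round(R.from_rotvec(s['tcp_rot']).as_matrix(),3),bot.finger_overhang)
E
```

```text
[[401.2   0.  317.2]
 [  0.  401.2 203.6]
 [  0.    0.    1. ]] [[ 0.997 -0.064  0.047  0.503]
 [-0.078 -0.695  0.715 -0.534]
 [-0.013 -0.716 -0.698  0.565]
 [ 0.     0.     0.     1.   ]]
[[362.    0.  319.7]
 [  0.  362.  200.5]
 [  0.    0.    1. ]] [[-0.018 -0.981  0.195  0.396]
 [-1.     0.014 -0.024  0.002]
 [ 0.021 -0.195 -0.981  0.82 ]
 [ 0.     0.     0.     1.   ]]
time 0.1
q [-1.173  0.265  1.605 -0.     1.274 -0.037]
joint_vel [ 0.    -0.001 -0.003 -0.     0.001 -0.   ]
joint_torque [ 1.0000e-03 -5.1670e+01 -3.6859e+01 -0.0000e+00  6.0000e-03  0.0000e+00]
tool_pos [ 0.284 -0.612  0.252]
tcp_rot [ 1.981  0.44  -1.982]
wrist_force [ 0.503  0.841 -0.316]
torque [ 0.012 -0.023 -0.013]
width 1.004
[[-0.001  0.421 -0.907]
 [ 0.002 -0.907 -0.421]
 [-1.    -0.002 -0.   ]] 0.022
```

View pics/a_top.png

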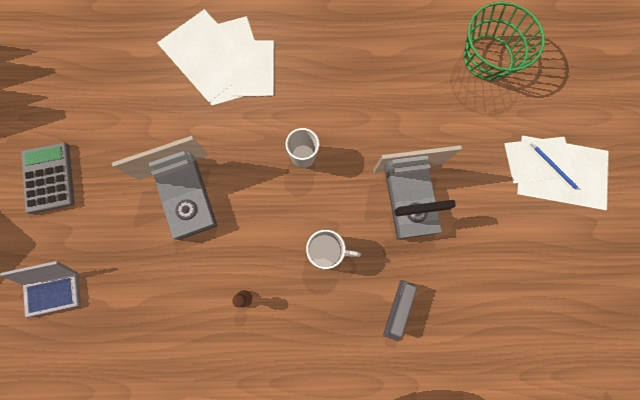

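View pics/a_side.png

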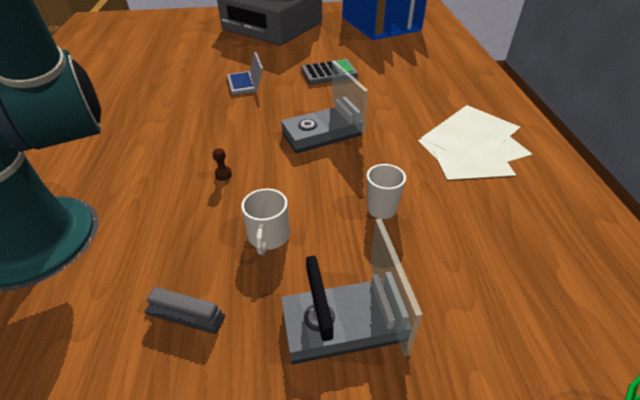

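The top view shows the key's bar at about (425,208) on the right-hand screen, the handle-less cup at (302,147) and the mug at (326,250). The side view shows the key at (320,298), the cup at (385,190) and the mug at (266,218). Next I'll measure these in both views.

```bash
python3 - <<'E'
from h import *
D={n:np.load(f'pics/a_{n}.npz') for n in('side','top')}
for n in D:
    im=D[n]['im'];d=D[n]['d'];W=world(n,d)
    r=W.reshape(-1,3); ok=d.ravel()>0
    dark=(im.max(-1)<60).ravel()
    # key bar
    m=ok&(r[:,2]>.06)&(r[:,2]<.125)&dark&(abs(r[:,0]-.42)<.12)&(abs(r[:,1]+.25)<.12)
    p=r[m]; print(n,'bar',m.sum(),np.round(p.min(0),3),np.round(p.max(0),3))
    t=p[p[:,2]>np.percentile(p[:,2],97)-.006]
    (cx,cy),sz,a=cv2.minAreaRect(t[:,:2].astype(np.float32)*1000); print(' toprect',cx,cy,sz,a,np.median(t[:,2]))
    u,s,vt=np.linalg.svd(t[:,:2]-t[:,:2].mean(0),full_matrices=False);print(' dir',vt[0],t.mean(0))
    # white objects
    hsv=cv2.cvtColor(im,cv2.COLOR_BGR2HSV).reshape(-1,3)
    wt=ok&(hsv[:,1]<50)&(hsv[:,2]>110)
    for nm,c,h in(('cup',(.52,.04),.085),('mug',(.30,-.02),.078)):
        m=wt&(np.hypot(r[:,0]-c[0],r[:,1]-c[1])<.10)&(r[:,2]>.02)&(r[:,2]<.11)
        p=r[m]; zt=np.percentile(p[:,2],99); t=p[p[:,2]>zt-.006]
        (cx,cy),rr=cv2.minEnclosingCircle(t[:,:2].astype(np.float32)*1000)
        print(n,nm,len(p),'ztop',zt,'circ',cx,cy,rr,np.round(p.min(0),3),np.round(p.max(0),3))
    # socket of foot: grey foot points
    m=ok&(abs(r[:,2]-.042)<.008)&(abs(r[:,0]-.42)<.15)&(abs(r[:,1]+.25)<.12)&~dark
    (cx,cy),sz,a=cv2.minAreaRect(r[m][:,:2].astype(np.float32)*1000); print(n,'foot',m.sum(),cx,cy,sz,a,np.median(r[m][:,2]))
    mm=ok&(abs(r[:,0]-.42)<.2)&(abs(r[:,2]-.0)<.01); print('table z',np.median(r[mm][:,2]))
E
```

```text
side bar 1074 [ 0.508 -0.29   0.061] [ 0.535 -0.173  0.112]
 toprect 521.5465087890625 -230.99908447265625 (15.800190925598145, 118.0490493774414) 7.603692054748535 0.10912770557869186
 dir [ 0.12202342 -0.99252722] [ 0.52215318 -0.23735074  0.10894819]
side cup 661 ztop 0.0797700227628971 circ 452.421875 -18.868820190429688 37.55463790893555 [ 0.426 -0.049  0.02 ] [0.481 0.014 0.081]Traceback (most recent call last):
  File "<stdin>", line 18, in <module>
    return _quantile_unchecked(
        a, q, axis, out, overwrite_input, method, keepdims, weights)
    return _ureduce(a,
                    func=_quantile_ureduce_func,
    ...<5 lines>...
                    overwrite_input=overwrite_input,
                    method=method)
    r = func(a, **kwargs)
    result = _quantile(arr,
                       quantiles=q,
    ...<2 lines>...
                       out=out,
                       weights=wgt)
    slices_having_nans = np.isnan(arr[-1, ...])
                                  ~~~^^^^^^^^^
IndexError: index -1 is out of bounds for axis 0 with size 0
```

```bash
python3 - <<'E'
from h import *
D={n:np.load(f'pics/a_{n}.npz') for n in('side','top')}
px={'side':dict(cup=(385,190),mug=(266,218)),'top':dict(cup=(302,147),mug=(326,250))}
for n in D:
    im=D[n]['im'];d=D[n]['d'];W=world(n,d)
    r=W.reshape(-1,3); ok=d.ravel()>0
    dark=(im.max(-1)<60).ravel()
    m=ok&(r[:,2]>.06)&(r[:,2]<.125)&dark&(abs(r[:,0]-.52)<.09)&(abs(r[:,1]+.23)<.1)
    p=r[m]; zt=np.percentile(p[:,2],97)
    t=p[p[:,2]>zt-.006]
    (cx,cy),sz,a=cv2.minAreaRect(t[:,:2].astype(np.float32)*1000); print(n,'bar',len(p),cx,cy,sz,a,np.median(t[:,2]))
    u,s,vt=np.linalg.svd(t[:,:2]-t[:,:2].mean(0),full_matrices=False);print(' dir',vt[0],t.mean(0))
    hsv=cv2.cvtColor(im,cv2.COLOR_BGR2HSV)
    wt=((hsv[...,1]<70)&(hsv[...,2]>90)).astype(np.uint8)
    k,L=cv2.connectedComponents(wt)
    for nm in('cup','mug'):
        u,v=px[n][nm]; m=(L==L[v,u]).ravel()&ok&(r[:,2]>.01)
        p=r[m]; zt=np.percentile(p[:,2],98); t=p[p[:,2]>zt-.005]
        (cx,cy),rr=cv2.minEnclosingCircle(t[:,:2].astype(np.float32)*1000)
        print(n,nm,len(p),'ztop %.4f'%zt,'circ',cx,cy,rr,np.round(p.min(0),3),np.round(p.max(0),3))
    m=ok&(abs(r[:,2]-.042)<.006)&(abs(r[:,0]-.53)<.09)&(abs(r[:,1]+.23)<.09)&~dark
    (cx,cy),sz,a=cv2.minAreaRect(r[m][:,:2].astype(np.float32)*1000); print(n,'foot',m.sum(),cx,cy,sz,a,np.median(r[m][:,2]))
    m=ok&(r[:,2]>.115)&(r[:,2]<.16)&(abs(r[:,0]-.6)<.1)&(abs(r[:,1]+.23)<.13)
    p=r[m]; print('panel',len(p),np.round(np.percentile(p,[1,50,99],axis=0),3).tolist())
E
```

```text
side bar 1074 521.5465087890625 -230.99908447265625 (15.800190925598145, 118.0490493774414) 7.603692054748535 0.10912770557869186
 dir [ 0.12202342 -0.99252722] [ 0.52215318 -0.23735074  0.10894819]
side cup 2223 ztop 0.1426 circ 625.71044921875 -216.9731903076172 79.93414306640625 [ 0.613 -0.297  0.01 ] [0.702 0.056 0.144]
side mug 2276 ztop 0.0791 circ 444.02001953125 -25.985082626342773 40.57673645019531 [ 0.404 -0.1    0.01 ] [0.483 0.014 0.081]
side foot 4576 546.0192260742188 -211.7366485595703 (152.02613830566406, 121.73613739013672) 7.104677200317383 0.03858497033005576
panel 1367 [[0.614, -0.297, 0.116], [0.626, -0.234, 0.139], [0.638, -0.14, 0.143]]
top bar 505 521.8338623046875 -228.55264282226562 (15.063462257385254, 117.58393859863281) 6.491570949554443 0.10804970350389015
 dir [ 0.11588995 -0.99326206] [ 0.52157839 -0.2281918   0.10802517]
top cup 772 ztop 0.0865 circ 667.080810546875 20.30144500732422 35.67338943481445 [ 0.632 -0.015  0.01 ] [0.704 0.055 0.087]
top mug 485 ztop 0.0797 circ 443.59613037109375 -25.514116287231445 39.68476867675781 [ 0.405 -0.1    0.01 ] [0.482 0.013 0.082]
top foot 1922 546.50048828125 -211.26991271972656 (152.52001953125, 121.6156234741211) 7.062838554382324 0.037756820535564506
panel 597 [[0.614, -0.296, 0.116], [0.624, -0.215, 0.139], [0.638, -0.138, 0.143]]
```

```bash
cat >> h.py <<'E'
def to(x,y,z,yaw=None):
    """remaining move in present tool axes (cm) and turn about tool x (rad)"""
    s=bot.read_state(); M=R.from_rotvec(s['tcp_rot']).as_matrix(); p=np.array(s['tool_pos'])
    cy=np.arctan2(M[1,1],M[0,1]); d=(M.T@(np.array([x,y,z])-p))*100
    print('t',round(s['time'],2),'pos',np.round(p,4),'yaw_y',round(np.degrees(cy),2),'toolx',np.round(M[:,0],4),'F',np.round(s['wrist_force'],1),'T',np.round(s['torque'],2),'w',round(s['width'],3),'q6',round(s['q'][5],3))
    print('tool shift cm',np.round(d,2), 'turn rx', None if yaw is None else round(-((np.radians(yaw)-cy+np.pi)%(2*np.pi)-np.pi),3))
    # levelling error: rotation taking tool x to -z, in tool axes
    print('level rot', np.round(M.T@np.cross(M[:,0],[0,0,-1]),4))
E
python3 - <<'E'
from h import *
to(.5217,-.2298,.25,7)
d=np.load('pics/a_side.npz');r=world('side',d['d']);im=d['im']
sub=np.zeros(r.shape[:2],bool);sub[150:225,360:412]=1
m=sub&(np.hypot(r[...,0]-.667,r[...,1]-.02)<.06)&(r[...,2]>.01)
p=r[m];zt=np.percentile(p[:,2],98);t=p[p[:,2]>zt-.005]
print(len(p),zt,cv2.minEnclosingCircle(t[:,:2].astype(np.float32)*1000),p.min(0),p.max(0))
E
```

```text
t 0.1 pos [ 0.2841 -0.6116  0.2521] yaw_y -65.09 toolx [-8.0e-04  1.9e-03 -1.0e+00] F [ 0.5  0.8 -0.3] T [ 0.01 -0.02 -0.01] w 1.004 q6 -0.037
tool shift cm [  0.26 -24.62 -37.63] turn rx -1.258
level rot [-0.     -0.0001  0.002 ]
1648 0.08614557142553968 ((666.0780029296875, 20.089746475219727), 36.57609558105469) [ 0.63107535 -0.01599936  0.01000396] [0.70154702 0.05582962 0.08739504]
```

{"fn": "arm_command", "kwargs": {"series": [[[0,0,0,0,-2.4,-3.75,1],[0,0,0,0,-2.4,-3.75,1],[0,0,0,0,-2.4,-3.75,1],[0,0,0,0,-2.4,-3.75,1],[0,0,0,0,-2.4,-3.75,1],[0,0,0,0,-2.4,-3.75,1],[0,0,0,0,-2.4,-3.75,1],[0,0,0,0,-2.4,-3.75,1],[0,0,0,0,-2.4,-3.75,1],[0,0,0,0,-2.4,-3.75,1]]]}}

```text
time: 1.1
tool_pos: [0.5264, -0.2264, 0.246]
tcp_rot: [1.985, 0.436, -1.996]
wrist_force: [-0.3, 0.2, -0.3]
width: 1.001
```

{"fn": "arm_command", "kwargs": {"series": [[[-0.14,0,0,0,0,0,1],[-0.14,0,0,0,0,0,1],[-0.14,0,0,0,0,0,1],[-0.14,0,0,0,0,0,1],[-0.14,0,0,0,0,0,1],[-0.14,0,0,0,0,0,1],[-0.14,0,0,0,0,0,1],[-0.14,0,0,0,0,0,1],[-0.13,0,0,0,0,0,1]]]}}

```text
time: 2.0
tool_pos: [0.5271, -0.2164, 0.2403]
tcp_rot: [1.091, 1.303, -1.091]
wrist_force: [0.8, 0.6, -0.1]
width: 0.999
```

```bash
python3 - <<'E'
from h import *
to(.5217,-.2298,.10,7)
E
```

```text
t 2.0 pos [ 0.5271 -0.2164  0.2403] yaw_y 9.4 toolx [-0.0152  0.0128 -0.9998] F [ 0.8  0.6 -0.1] T [-0.   -0.03 -0.01] w 0.999 q6 -0.602
tool shift cm [14.02 -0.57  1.44] turn rx 0.042
level rot [ 0.     -0.0151  0.0129]
```

{"fn": "arm_command", "kwargs": {"series": [[[0.042,-0.015,0.013,1,-0.57,1.44,1],[0,0,0,3,0,0,1],[0,0,0,2,0,0,1],[0,0,0,0,0,0,1],[0,0,0,0,0,0,1]]]}}

```text
time: 2.5
tool_pos: [0.5229, -0.2316, 0.1778]
tcp_rot: [1.117, 1.266, -1.118]
wrist_force: [-0.3, 0.6, -0.3]
width: 1.002
```

```bash
python3 - <<'E'
from h import *
to(.5217,-.2298,.10,7)
cap('side','b')
E
```

```text
t 2.5 pos [ 0.5229 -0.2316  0.1778] yaw_y 7.1 toolx [-8.e-04 -1.e-04 -1.e+00] F [-0.3  0.6 -0.3] T [-0.02 -0.03  0.03] w 1.002 q6 -0.584
tool shift cm [ 7.78 -0.09 -0.19] turn rx 0.002
level rot [-0.      0.      0.0008]
```

View pics/b_side.png

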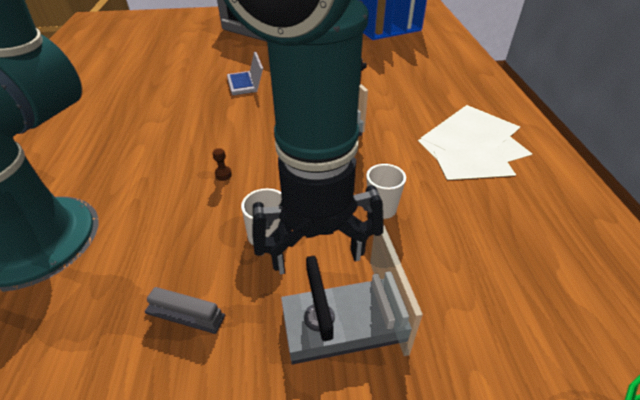

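The gripper (about (318,230)) hangs above the bar at (320,298), with its jaws on either side. I'll go down now.

{"fn": "arm_command", "kwargs": {"series": [[[0,0,0,2,-0.09,-0.19,1],[0,0,0,2,0,0,1],[0,0,0,2,0,0,1],[0,0,0,1.5,0,0,1],[0,0,0,0,0,0,1],[0,0,0,0,0,0,1]]]}}

```text
time: 3.15
tool_pos: [0.5277, -0.2321, 0.1091]
tcp_rot: [1.117, 1.253, -1.112]
wrist_force: [0.2, 0.5, 0.8]
width: 0.998
```

```bash
python3 - <<'E'
from h import *
to(.5217,-.2298,.10,7)
E
```

```text
t 3.15 pos [ 0.5277 -0.2321  0.1091] yaw_y 7.15 toolx [ 0.0115 -0.0061 -0.9999] F [0.2 0.5 0.8] T [-0.01 -0.   -0.01] w 0.998 q6 -0.582
tool shift cm [ 0.91 -0.58 -0.31] turn rx 0.003
level rot [-0.      0.0075 -0.0107]
```

{"fn": "arm_command", "kwargs": {"series": [[[0.003,0.0075,-0.0107,0.5,-0.58,-0.31,1],[0,0,0,0.4,0,0,1],[0,0,0,0,0,0,1],[0,0,0,0,0,0,1]]]}}

```text
time: 3.55
tool_pos: [0.5231, -0.2305, 0.1027]
tcp_rot: [1.119, 1.26, -1.118]
wrist_force: [-1.1, -0.2, -0.6]
width: 1.002
```

```bash
python3 - <<'E'
from h import *
to(.5217,-.2298,.10,7)
E
```

```text
t 3.55 pos [ 0.5231 -0.2305  0.1027] yaw_y 6.97 toolx [ 0.0035 -0.0017 -1.    ] F [-1.1 -0.2 -0.6] T [ 0.07 -0.01 -0.01] w 1.002 q6 -0.58
tool shift cm [ 0.27 -0.13 -0.09] turn rx -0.001
level rot [ 0.      0.0021 -0.0033]
```

{"fn": "arm_command", "kwargs": {"series": [[[0,0.002,-0.003,0.25,-0.13,-0.09,1],[0,0,0,0,0,0,1],[0,0,0,0,0,0,0],[0,0,0,0,0,0,0],[0,0,0,0,0,0,0],[0,0,0,0,0,0,0],[0,0,0,0,0,0,0],[0,0,0,0,0,0,0],[0,0,0,0,0,0,0],[0,0,0,0,0,0,0]]], "newtons": 40}}

```text
time: 4.55
tool_pos: [0.5222, -0.2301, 0.1008]
tcp_rot: [1.119, 1.263, -1.119]
wrist_force: [0.5, -0.4, -0.8]
width: 0.178
```

```bash
python3 - <<'E'
from h import *
to(.5217,-.2298,.10,7)
cap('side','c')
E
```

```text
t 4.55 pos [ 0.5222 -0.2301  0.1008] yaw_y 6.97 toolx [ 1.3e-03 -6.0e-04 -1.0e+00] F [ 0.5 -0.4 -0.8] T [ 0.  0. -0.] w 0.178 q6 -0.58
tool shift cm [ 0.08 -0.04 -0.03] turn rx -0.001
level rot [ 0.      0.0008 -0.0012]
```

View pics/c_side.png

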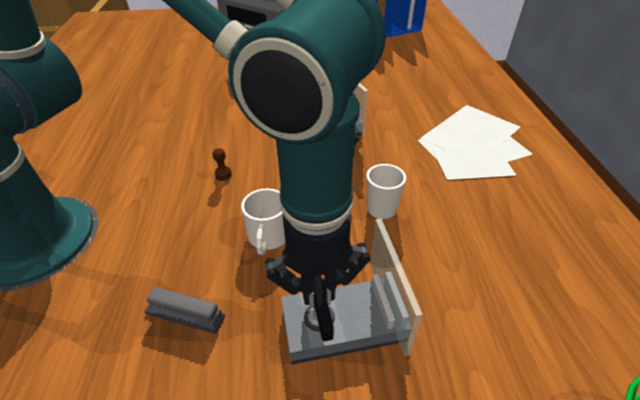

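The jaws have closed on the bar at about (322,310), with an opening of about 15 mm and no side force. I'll begin the clockwise turn in small steps.

{"fn": "arm_command", "kwargs": {"series": [[[0.06,0,0,0,0,0,0],[0.06,0,0,0,0,0,0],[0.06,0,0,0,0,0,0],[0,0,0,0,0,0,0]]], "newtons": 60}}

```text
time: 5.0
tool_pos: [0.5222, -0.23, 0.1009]
tcp_rot: [1.257, 1.177, -1.256]
wrist_force: [-0.7, -0.2, 0.9]
width: 0.175
```

```bash
python3 - <<'E'
from h import *
to(.5222,-.2301,.1008,7-84)
E
```

```text
t 5.0 pos [ 0.5222 -0.23    0.1009] yaw_y -3.7 toolx [ 1.4e-03 -5.0e-04 -1.0e+00] F [-0.7 -0.2  0.9] T [-0.02 -0.02  0.03] w 0.175 q6 -0.394
tool shift cm [0.01 0.   0.01] turn rx 1.279
level rot [ 0.      0.0004 -0.0014]
```

{"fn": "arm_command", "kwargs": {"series": [[[0.08,0,0,0,0,0,0],[0.08,0,0,0,0,0,0],[0.08,0,0,0,0,0,0],[0.08,0,0,0,0,0,0],[0.08,0,0,0,0,0,0],[0.08,0,0,0,0,0,0],[0.08,0,0,0,0,0,0],[0,0,0,0,0,0,0]]]}}

```text
time: 5.8
tool_pos: [0.5227, -0.2301, 0.1009]
tcp_rot: [1.658, 0.838, -1.656]
wrist_force: [-0.2, 0.1, 0.9]
width: 0.178
```

```bash
python3 - <<'E'
from h import *
to(.5222,-.2301,.1008,7-84)
E
```

```text
t 5.8 pos [ 0.5227 -0.2301  0.1009] yaw_y -36.19 toolx [ 0.0021 -0.0015 -1.    ] F [-0.2  0.1  0.9] T [ 0.04  0.02 -0.03] w 0.178 q6 0.174
tool shift cm [ 0.01 -0.04  0.03] turn rx 0.712
level rot [-0.     -0.     -0.0026]
```

{"fn": "arm_command", "kwargs": {"series": [[[0.08,0,-0.002,0,-0.04,0.03,0],[0.08,0,0,0,0,0,0],[0.08,0,0,0,0,0,0],[0.08,0,0,0,0,0,0],[0.08,0,0,0,0,0,0],[0.08,0,0,0,0,0,0],[0.08,0,0,0,0,0,0],[0,0,0,0,0,0,0]]]}}

```text
time: 6.6
tool_pos: [0.523, -0.2306, 0.1009]
tcp_rot: [2.012, 0.389, -2.008]
wrist_force: [0.2, -0.3, 0.6]
width: 0.178
```

```bash
python3 - <<'E'
from h import *
to(.5222,-.2301,.1008,7-84)
for n in('side','top'): cap(n,'d')
E
```

```text
t 6.6 pos [ 0.523  -0.2306  0.1009] yaw_y -67.99 toolx [ 0.0022 -0.0017 -1.    ] F [ 0.2 -0.3  0.6] T [ 0.01  0.03 -0.  ] w 0.178 q6 0.728
tool shift cm [ 0.01 -0.07  0.05] turn rx 0.157
level rot [ 0.     -0.0014 -0.0024]
```

View pics/d_side.png

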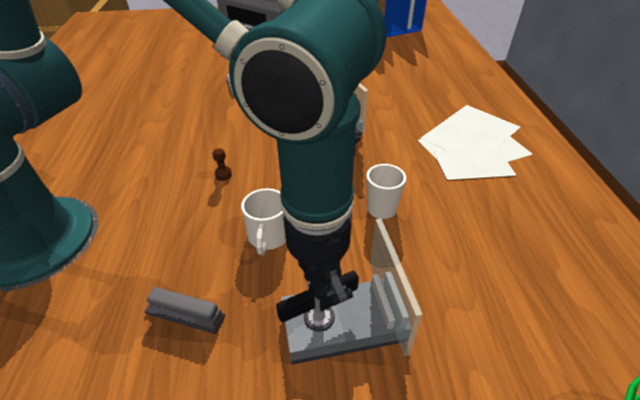

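View pics/d_top.png

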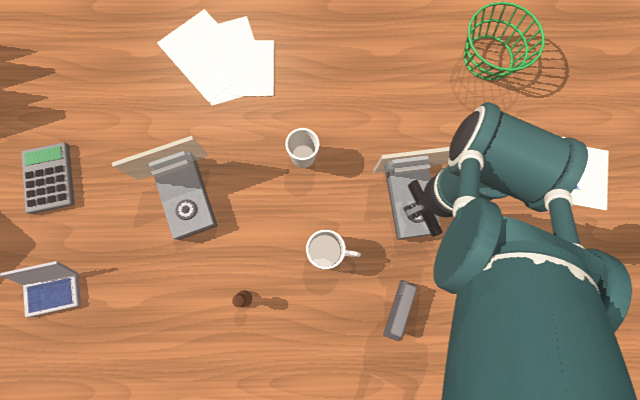

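The bar now runs from (280,312) to (355,280) in the side view, and from (413,185) to (437,232) in the top view, so it turns with the tool. I'll do the last part of the turn.

{"fn": "arm_command", "kwargs": {"series": [[[0.08,-0.001,-0.002,0,-0.05,0.04,0],[0.07,0,0,0,0,0,0],[0.015,0,0,0,0,0,0],[0,0,0,0,0,0,0]]]}}

```text
time: 7.1
tool_pos: [0.523, -0.2307, 0.1009]
tcp_rot: [2.103, 0.237, -2.099]
wrist_force: [-0.5, -0.8, -0.1]
width: 0.177
```

```bash
python3 - <<'E'
from h import *
to(.5222,-.2301,.1008,7-84)
im,d=cap('side','e'); r=world('side',d).reshape(-1,3)
m=(d.ravel()>0)&(im.max(-1)<60).ravel()&(abs(r[:,0]-.522)<.07)&(abs(r[:,1]+.23)<.07)&(r[:,2]>.079)&(r[:,2]<.113)
p=r[m]; h=np.hypot(p[:,0]-.522,p[:,1]+.23)
# top-face far ends of the bar, away from fingers
for lo in(.02,.03,.035):
    t=p[(h>lo)&(p[:,2]>.103)]
    if len(t)>5:
        v=np.linalg.svd(t[:,:2]-t[:,:2].mean(0),full_matrices=False)[2][0]; print(lo,len(t),np.degrees(np.arctan(v[1]/v[0])),np.round(t.min(0),3),np.round(t.max(0),3))
E
```

```text
t 7.1 pos [ 0.523  -0.2307  0.1009] yaw_y -77.05 toolx [ 0.002  -0.0013 -1.    ] F [-0.5 -0.8 -0.1] T [-0.01 -0.02  0.07] w 0.177 q6 0.886
tool shift cm [ 0.01 -0.08  0.07] turn rx -0.001
level rot [-0.     -0.0017 -0.0017]
0.02 579 12.837750246437995 [ 0.464 -0.25   0.103] [ 0.579 -0.212  0.112]
0.03 463 12.770162576796906 [ 0.464 -0.25   0.103] [ 0.579 -0.212  0.112]
0.035 379 12.79102988565851 [ 0.464 -0.25   0.103] [ 0.579 -0.212  0.111]
```

{"fn": "arm_command", "kwargs": {"series": [[[0.015,0,0,0,0,0,0],[0,0,0,0,0,0,0],[0,0,0,-0.4,0,0,0],[0,0,0,-0.4,0,0,0],[0,0,0,-0.4,0,0,0],[0,0,0,0,0,0,0]]]}}

```text
time: 7.75
tool_pos: [0.5228, -0.2307, 0.1104]
tcp_rot: [2.11, 0.224, -2.106]
wrist_force: [1.3, -1.7, -1.4]
width: 0.181
```

```bash
python3 - <<'E'
from h import *
to(.5228,-.2306,.15,7-85)
E
```

```text
t 7.75 pos [ 0.5228 -0.2307  0.1104] yaw_y -77.77 toolx [ 0.0022 -0.0012 -1.    ] F [ 1.3 -1.7 -1.4] T [-0.17 -0.38  0.07] w 0.181 q6 0.898
tool shift cm [-3.96 -0.   -0.01] turn rx 0.004
level rot [-0.     -0.0018 -0.0016]
```

{"fn": "arm_command", "kwargs": {"series": [[[0,0,0,-0.5,0,0,0],[0,0,0,-0.5,0,0,0],[0,0,0,-0.5,0,0,0],[0,0,0,-0.5,0,0,0],[0,0,0,0,0,0,0]]]}}

```text
time: 8.25
tool_pos: [0.5228, -0.2306, 0.1343]
tcp_rot: [2.111, 0.224, -2.106]
wrist_force: [-0.0, 0.5, -1.7]
width: 0.177
```

```bash
python3 - <<'E'
from h import *
to(.5228,-.2306,.15,7-85)
cap('side','f')
E
```

```text
t 8.25 pos [ 0.5228 -0.2306  0.1343] yaw_y -77.78 toolx [ 0.0023 -0.0011 -1.    ] F [-0.   0.5 -1.7] T [-0.01  0.02 -0.01] w 0.177 q6 0.898
tool shift cm [-1.57 -0.    0.  ] turn rx 0.004
level rot [ 0.     -0.002  -0.0016]
```

View pics/f_side.png

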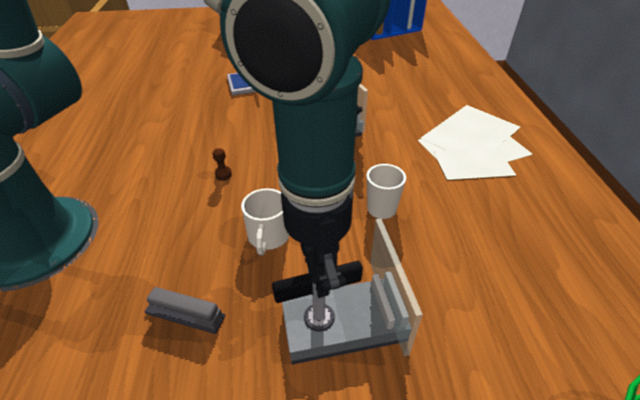

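The key is held upright and comes out: its shaft shows at (319,300), above the socket ring at (319,317), and the force of -1.7 N matches its weight. I'll lift it clear.

{"fn": "arm_command", "kwargs": {"series": [[[0,0,0,-1,0,0,0],[0,0,0,-1.5,0,0,0],[0,0,0,-2,0,0,0],[0,0,0,-2,0,0,0],[0,0,0,-2,0,0,0],[0,0,0,-2,0,0,0],[0,0,0,-2,0,0,0],[0,0,0,0,0,0,0]]]}}

```text
time: 9.1
tool_pos: [0.5192, -0.2287, 0.2662]
tcp_rot: [2.105, 0.229, -2.116]
wrist_force: [0.2, 0.2, -1.5]
width: 0.18
```

```bash
python3 - <<'E'
from h import *
to(.6665,.0202,.26,-78)
cap('side','g')
E
```

```text
t 9.1 pos [ 0.5192 -0.2287  0.2662] yaw_y -77.78 toolx [-0.0052  0.0028 -1.    ] F [ 0.2  0.2 -1.5] T [ 0.03 -0.03  0.  ] w 0.18 q6 0.899
tool shift cm [  0.62 -21.2  -19.67] turn rx 0.004
level rot [-0.      0.0045  0.0039]
```

View pics/g_side.png

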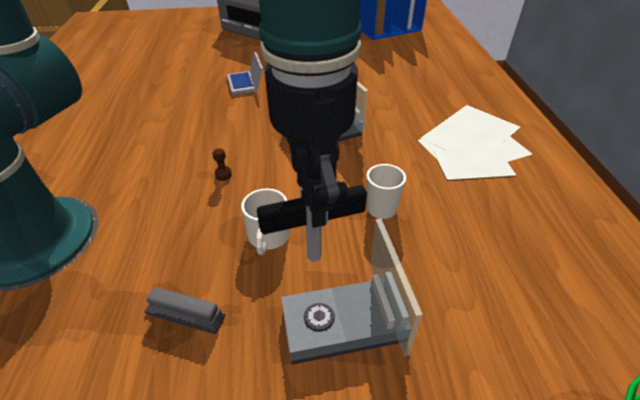

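The socket at (319,317) is empty and the key hangs upright from the gripper, its shaft at (314,240). I'll carry it to the cup.

{"fn": "arm_command", "kwargs": {"series": [[[0,0.004,0.004,0,-1.5,-1.4,0],[0,0,0,0,-2.1,-1.95,0],[0,0,0,0,-2.3,-2.1,0],[0,0,0,0,-2.3,-2.1,0],[0,0,0,0,-2.3,-2.1,0],[0,0,0,0,-2.3,-2.1,0],[0,0,0,0,-2.3,-2.1,0],[0,0,0,0,-2.1,-1.95,0],[0,0,0,0,-2,-1.9,0],[0,0,0,0,0,0,0]]]}}

```text
time: 10.15
tool_pos: [0.6456, 0.0061, 0.2451]
tcp_rot: [2.083, 0.231, -2.146]
wrist_force: [-0.9, 0.4, -2.7]
width: 0.176
```

```bash
python3 - <<'E'
from h import *
to(.6665,.0202,.20,-78)
E
```

```text
t 10.15 pos [0.6456 0.0061 0.2451] yaw_y -78.02 toolx [-0.0304  0.0052 -0.9995] F [-0.9  0.4 -2.7] T [-0.01 -0.01 -0.01] w 0.176 q6 1.329
tool shift cm [ 4.46 -0.9  -2.46] turn rx -0.0
level rot [0.     0.0286 0.0114]
```

{"fn": "arm_command", "kwargs": {"series": [[[0,0.0286,0.0114,0.5,-0.5,-1.2,0],[0,0,0,0.5,-0.4,-1.2,0],[0,0,0,0,0,0,0],[0,0,0,0,0,0,0]]]}}

```text
time: 10.55
tool_pos: [0.6643, 0.0201, 0.2281]
tcp_rot: [2.098, 0.223, -2.122]
wrist_force: [-0.4, 0.8, -1.8]
width: 0.179
```

```bash
python3 - <<'E'
from h import *
to(.6665,.0202,.19,-78)
for n in('side','top'): cap(n,'i')
E
```

```text
t 10.55 pos [0.6643 0.0201 0.2281] yaw_y -77.92 toolx [-0.0114 -0.0014 -0.9999] F [-0.4  0.8 -1.8] T [ 0.01  0.02 -0.04] w 0.179 q6 1.354
tool shift cm [ 3.81  0.04 -0.26] turn rx 0.001
level rot [-0.      0.0114  0.001 ]
```

View pics/i_side.png

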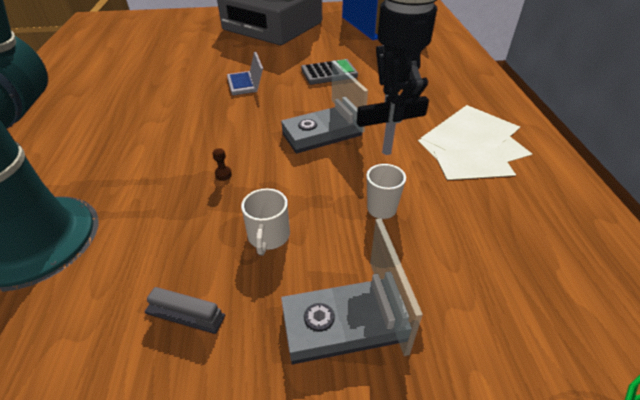

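View pics/i_top.png

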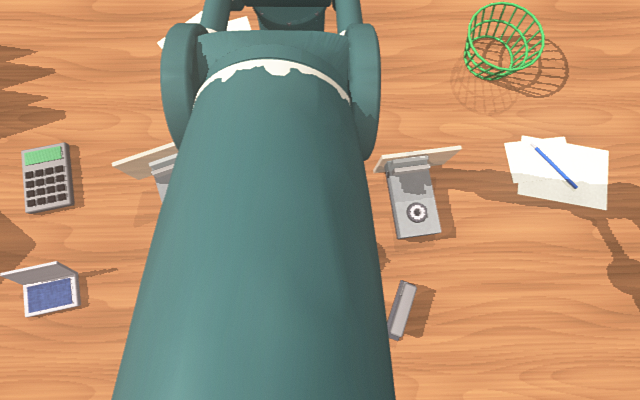

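The key hangs over the cup, with its shaft from (392,105) to (388,152) and the rim at (385,178). The top view is blocked by the arm. I'll check the shaft axis by depth.

```bash
python3 - <<'E'
from h import *
d=np.load('pics/i_side.npz');r=world('side',d['d'])
for v in range(122,154,4):
    row=r[v,376:400]; m=(np.hypot(row[:,0]-.665,row[:,1]-.02)<.03)&(row[:,2]>.1)
    if m.sum(): print(v,m.sum(),np.round(row[m].mean(0),4))
m=(np.hypot(r[...,0]-.666,r[...,1]-.02)<.045)&(r[...,2]>.02)&(r[...,2]<.1);m[:155]=0
p=r[m];zt=np.percentile(p[:,2],98);t=p[p[:,2]>zt-.005];print(zt,cv2.minEnclosingCircle(t[:,:2].astype(np.float32)*1000))
m=(d['im'].max(-1)<60)&(abs(r[...,0]-.665)<.075)&(abs(r[...,1]-.02)<.06)&(r[...,2]>.18)&(r[...,2]<.245)
p=r[m];print(len(p),p.min(0),p.max(0),(p.min(0)+p.max(0))/2)
E
```

```text
122 22 [0.6552 0.0095 0.2081]
126 10 [0.661  0.0151 0.1965]
130 10 [0.6603 0.0155 0.1885]
134 10 [0.6611 0.015  0.1809]
138 10 [0.6605 0.0155 0.1726]
142 9 [0.6605 0.0154 0.1645]
146 10 [0.6604 0.015  0.1565]
150 9 [0.6606 0.0155 0.1477]
0.08617478836443788 ((666.9896850585938, 20.397411346435547), 36.62990951538086)
1233 [ 0.60329909 -0.00203504  0.2028026 ] [0.72057379 0.03995201 0.24479174] [0.66193644 0.01895848 0.22379717]
```

{"fn": "arm_command", "kwargs": {"series": [[[0,0.0114,0.001,0.8,0,-0.4,0],[0,0,0,1,0,0,0],[0,0,0,1,0,0,0],[0,0,0,1,0,0,0],[0,0,0,0,0,0,0],[0,0,0,0,0,0,0]]]}}

```text
time: 11.25
tool_pos: [0.6676, 0.0188, 0.187]
tcp_rot: [2.112, 0.22, -2.111]
wrist_force: [-0.5, 0.1, -1.7]
width: 0.178
```

```bash
python3 - <<'E'
from h import *
to(.6675,.0199,.112,-78)
E
```

```text
t 11.25 pos [0.6676 0.0188 0.187 ] yaw_y -78.07 toolx [ 7.e-04 -1.e-04 -1.e+00] F [-0.5  0.1 -1.7] T [0.06 0.02 0.01] w 0.178 q6 1.354
tool shift cm [ 7.5  -0.11 -0.01] turn rx -0.001
level rot [-0.     -0.0007 -0.0003]
```

{"fn": "arm_command", "kwargs": {"series": [[[0,0,0,1,-0.1,0,0],[0,0,0,1,0,0,0],[0,0,0,1,0,0,0],[0,0,0,1,0,0,0],[0,0,0,1,0,0,0],[0,0,0,0,0,0,0],[0,0,0,0,0,0,0]]]}}

```text
time: 11.95
tool_pos: [0.6673, 0.0201, 0.1321]
tcp_rot: [2.112, 0.221, -2.111]
wrist_force: [0.5, -0.1, -2.1]
width: 0.178
```

```bash
python3 - <<'E'
from h import *
to(.6675,.0199,.112,-78)
cap('side','j')
E
```

```text
t 11.95 pos [0.6673 0.0201 0.1321] yaw_y -78.06 toolx [ 1.e-04 -1.e-04 -1.e+00] F [ 0.5 -0.1 -2.1] T [-0.01 -0.02 -0.03] w 0.178 q6 1.355
tool shift cm [ 2.01  0.02 -0.02] turn rx -0.001
level rot [-0.     -0.0001 -0.0001]
```

View pics/j_side.png

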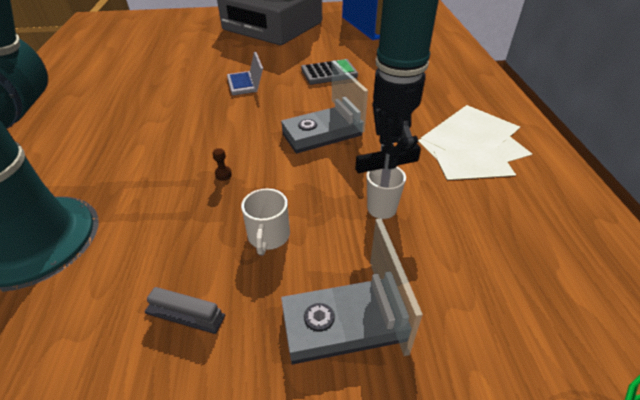

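The shaft is inside the rim at (386,172), the bar (387,155) is still above it, and there is no contact force. I'll lower it slowly.

{"fn": "arm_command", "kwargs": {"series": [[[0,0,0,0.7,0,0,0],[0,0,0,0.7,0,0,0],[0,0,0,0.5,0,0,0],[0,0,0,0.2,0,0,0],[0,0,0,0,0,0,0],[0,0,0,0,0,0,0]]]}}

```text
time: 12.6
tool_pos: [0.6681, 0.0201, 0.1105]
tcp_rot: [2.114, 0.22, -2.109]
wrist_force: [0.1, -0.4, -2.2]
width: 0.176
```

```bash
python3 - <<'E'
from h import *
to(.6675,.0199,.109,-78)
E
```

```text
t 12.6 pos [0.6681 0.0201 0.1105] yaw_y -78.06 toolx [ 2.1e-03 -1.0e-04 -1.0e+00] F [ 0.1 -0.4 -2.2] T [ 0.01 -0.01  0.04] w 0.176 q6 1.355
tool shift cm [0.15 0.01 0.06] turn rx -0.001
level rot [-0.     -0.002  -0.0006]
```

{"fn": "arm_command", "kwargs": {"series": [[[0,0,0,0.1,0,0,0],[0,0,0,0.05,0,0,0],[0,0,0,0,0,0,0]]]}}

```text
time: 12.9
tool_pos: [0.6686, 0.0201, 0.1096]
tcp_rot: [2.115, 0.22, -2.108]
wrist_force: [-0.2, -0.9, -2.5]
width: 0.175
```

```bash
python3 - <<'E'
from h import *
to(.6675,.0199,.109,-78)
E
```

```text
t 12.9 pos [0.6686 0.0201 0.1096] yaw_y -78.06 toolx [ 3.3e-03 -2.0e-04 -1.0e+00] F [-0.2 -0.9 -2.5] T [-0.01  0.07 -0.03] w 0.175 q6 1.355
tool shift cm [ 0.06 -0.01  0.11] turn rx -0.001
level rot [ 0.     -0.0032 -0.0008]
```

{"fn": "arm_command", "kwargs": {"series": [[[0,0,0,0,0,0,0.2],[0,0,0,0,0,0,0.24],[0,0,0,0,0,0,0.3],[0,0,0,0,0,0,0.36],[0,0,0,0,0,0,0.42],[0,0,0,0,0,0,0.45],[0,0,0,0,0,0,0.45],[0,0,0,0,0,0,0.45]]], "newtons": 20}}

```text
time: 13.7
tool_pos: [0.6706, 0.0201, 0.1125]
tcp_rot: [2.12, 0.22, -2.102]
wrist_force: [0.1, 0.0, -0.6]
width: 0.45
```

```bash
python3 - <<'E'
from h import *
to(.6675,.0199,.109,-78)
cap('side','k')
E
python3 -c "
import cv2;i=cv2.imread('pics/k_side.png')[90:230,310:470];cv2.imwrite('pics/k_zoom.png',cv2.resize(i,None,fx=4,fy=4))"
```

```text
t 13.7 pos [0.6706 0.0201 0.1125] yaw_y -78.06 toolx [ 8.4e-03 -2.0e-04 -1.0e+00] F [ 0.1  0.  -0.6] T [ 0.02 -0.05  0.01] w 0.45 q6 1.355
tool shift cm [ 0.35 -0.05  0.31] turn rx -0.001
level rot [ 0.     -0.0082 -0.0019]
```

View pics/k_zoom.png

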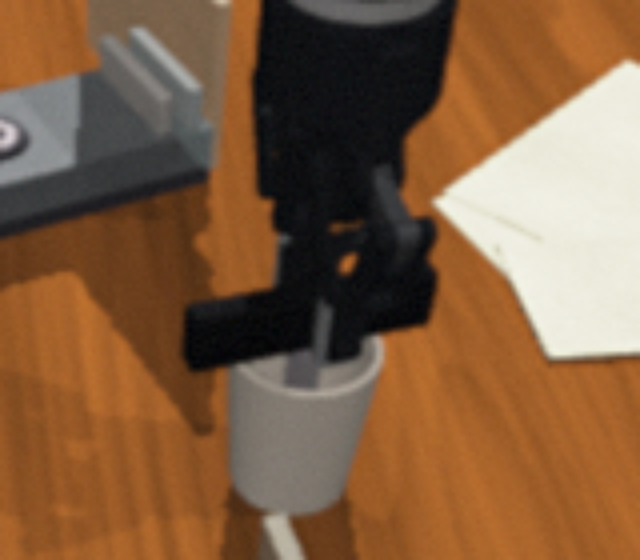

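The fingers are open and the bar lies level across the rim with the shaft inside; in the zoomed crop the bar runs from (190,335) to (430,300). I'll withdraw straight up.

{"fn": "arm_command", "kwargs": {"series": [[[0,0,0,-0.5,0,0,0.45],[0,0,0,-0.7,0,0,0.45],[0,0,0,-1,0,0,0.45],[0,0,0,-1.5,0,0,0.45],[0,0,0,-2,0,0,0.45],[0,0,0,-2,0,0,0.45],[0,0,0,-2,0,0,0.45],[0,0,0,-2,0,0,0.45],[0,0,0,0,0,0,0.45],[0,0,0,0,0,0,0.45]]]}}

```text
time: 14.75
tool_pos: [0.671, 0.0201, 0.2439]
tcp_rot: [2.127, 0.219, -2.094]
wrist_force: [0.5, -0.4, -0.0]
width: 0.448
```

```bash
python3 - <<'E'
from h import *
to(.6675,.0199,.23,-78)
im,d=cap('side','l'); r=world('side',d)
m=(im.max(-1)<60)&(abs(r[...,0]-.667)<.08)&(abs(r[...,1]-.02)<.06)&(r[...,2]>.06)&(r[...,2]<.135)
p=r[m];print(len(p),np.percentile(p,[1,99],axis=0)); t=p[p[:,2]>np.percentile(p[:,2],97)-.008]
print(np.polyfit(t[:,0],t[:,2],1), cv2.minAreaRect(t[:,:2].astype(np.float32)*1000))
m=(im.min(-1)>90)&(np.hypot(r[...,0]-.667,r[...,1]-.02)<.045)&(r[...,2]>.005)&(r[...,2]<.1)
print('cup',r[m].min(0),r[m].max(0))
cv2.imwrite('pics/l_zoom.png',cv2.resize(im[70:350,220:460],None,fx=2,fy=2))
E
```

```text
t 14.75 pos [0.671  0.0201 0.2439] yaw_y -78.06 toolx [ 1.600e-02 -2.000e-04 -9.999e-01] F [ 0.5 -0.4 -0. ] T [-0.08 -0.02  0.03] w 0.448 q6 1.355
tool shift cm [ 1.39 -0.06  0.37] turn rx -0.001
level rot [ 0.     -0.0156 -0.0035]
1012 [[0.60880534 0.00161662 0.08857202]
 [0.72207215 0.03148205 0.11925565]]
[0.00053962 0.11591548] ((665.8426513671875, 18.09195327758789), (116.1839599609375, 14.992881774902344), 10.2921724319458)
cup [ 0.63262833 -0.01583859  0.00517302] [0.70157514 0.05011503 0.0875902 ]
```

View pics/l_zoom.png

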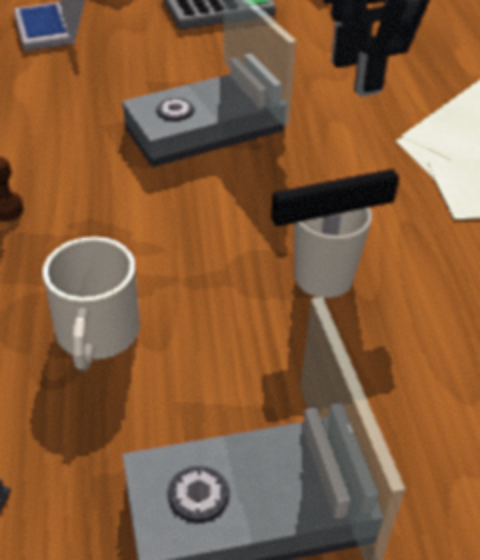

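The key rests level across the rim (bar from (275,205) to (395,185) in the crop), the cup and mug are upright, and the gripper is clear. I'll hand the job in.

```bash
python3 - <<'E'
from h import *
print(bot.finish_job())
E
```

```text
the job is handed in; nothing more can be done
None
```

The key was turned to lock the foot, drawn out, and placed shaft-down in the white cup without a handle. I handed the job in at about 15 s.

- **Turn:** I turned the key clockwise about 1.48 rad (84.8°), by the change in the tool's heading. The depth image showed the bar at about 84° before a last 0.015 rad. I did not measure the socket itself. With the 0.15 rad of play it could be anywhere from about 1.33 rad up to its 1.396 stop.
- **Draw out:** The key came straight up. The side view showed it upright in the gripper and the socket empty.
- **Placing:** The bar lies level across the cup's rim, with its top at about 0.116 m against 0.117 m expected, and the shaft hangs inside. The cup has not moved, the mug is upright, and the gripper is well above both.
- **Forces:** The wrist force readings stayed within a few newtons throughout. A wrist moment of about 0.4 N m showed briefly as the key left the socket, then went away.
- **Disagreement:** Before the release, the images put the shaft about 2 mm from where the gripper pose implied, and I corrected for it. After that, no checks failed or disagreed.

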